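# Lean the pivot pin into the tube-bending jig

### The arm

A 6-joint arm with a two-finger parallel gripper is mounted at the origin on the work surface. World frame = base frame: x ahead of the robot, y to its left, z up, the work surface at z = 0. Lengths are in m, angles in rad, forces in N, time in s.
With the tool pointing down it reaches from about 0.15 to 0.775 m from the base axis. Payload 6.1 kg.
Tool frame: the origin (TCP) lies midway between the tips of the shut fingers; the grasp point (between the pads) lies 19 mm behind it; x points along the fingers, y is the direction in which the jaws open and shut, and the axes are right-handed (so a half turn about x gives the same grasp; the last joint's range is limited). The gripper opens to 85 mm and grips with 20 to 120 N. Pads are 22 mm wide; open, the fingers measure 114 mm over their backs; the gripper's body (76 mm by 85 mm) begins 54 mm behind the grasp point. The pads swing forward as they close: fully open they stand 13 mm farther back than shut.
Start: joints at [1.203, 0.126, -0.04, 1.405, 0, 1.571], TCP at [0.189, 0.49, 0.231] pointing down, gripper open.
Joint ranges: [-2.72, 2.72], [-0.95, 1.95], [-1.27, 1.35], [-1.78, 2.02], [-1.46, 1.47], [-3.14, 3.14]. Speed limits (rad/s): [2.39, 2.39, 3.01, 3.14, 3.14, 3.14].

### API

Orientations are given as a rotation vector (axis times angle).
In Python, from rig import robot gives the robot as it stands. Calls block until the motion is done:
- robot.reach(position, orientation): joint-space move of the TCP to a pose.
- robot.servo_line(position, frame=None, max_speed=0.15): straight line of the TCP; frame=None keeps the orientation; max_speed is the mean speed in m/s.
- robot.movej(angles): joint-space move.
- robot.grip(opening): finger opening in m; the grip force is fixed at half the most; returns when the fingers have stopped.
- robot.sleep(seconds).
- robot.solve_ik(position, orientation): joint angles nearest the present ones, or None.
- robot.get_state(): the state.
- robot.capture(name): name is "side" or "top" or "wrist"; returns a dict with "color" (384x512x3 uint8, red, green, blue), "fx", "fy", "cx", "cy" (pixels), "extrinsics" (4x4, takes a point from world to camera coordinates). Camera axes: x right, y up, looking along -z (the intrinsics and any distortion apply to the point x, -y, -z); pixel columns grow to the right and rows downward; lengths in m; the calibration is good to about 2 mm. A picture is of the moment at which its call begins. There is no depth.
A pose or a line that the arm cannot do raises robot.IKError and nothing moves.
- robot.job_done(): hands the job in, once; it reports no verdict.
The state is a dict: "t": time; "q": joint angles; "joint_vel": joint speeds; "tau": joint torques, N m; "tcp_pos": TCP position; "tcp_rot": TCP orientation; "contact_force": force on the tool from outside, world axes, zero at the start; "wrist_torque": the same for the moment, N m; "finger_gap": finger opening in m.
Only numpy, scipy, OpenCV 4.12 (cv2) and the standard library are available. Lean on these libraries where they do the work, as an engineer would, in place of code of your own. Each camera call takes 0.05 s, during which the arm holds its last target.

### The job

Set up the tube-bending jig: take the red-gripped steel pivot pin out of its wooden stand, lean it over by about 15 degrees and ease its lower edge into the bore of the aluminium die block, then, with the edge still in the bore, stand it upright and slide it fully home until its collar rests on the block, and let go. Feel your way gently, never ram or drop the pin (keep it under about 40 N against the jig), and leave everything else on the bench where it is.

Things in the scene. Friction and masses are not known exactly. Their poses are not given: they have to be found in the camera images.
- pin_grip (a point): Middle of the red square grip (24 x 24 mm, 44 mm tall) of the steel pivot pin, 70 mm above the foot, 24 mm above the collar's top, 20 mm below the grip's top. z runs along the pin from foot to grip, x and y are square to the grip's flats. The pin weighs 220 g, give or take a third. It starts upright in its stand.
- pin_tip (a point): Centre of the pin's flat foot, same axes as pin_grip. From here up: round shank 20 mm in diameter and 40 mm long (1.5 mm chamfer at the foot), round collar 34 mm in diameter and 6 mm thick, then the square grip.
- stand: Wooden stand fixed to the bench, 75 x 75 mm, 26 mm tall, with a loose 24 mm socket 20 mm deep in its middle that holds the pin at the start. Origin under its centre, z up.
- jig: Green tube-bending jig fixed to the bench: base 220 mm (x) by 100 mm (y), 14 mm thick, a rail along each long side (y = +-37 mm, tops at 34 mm) and the die block between them. A 26 mm steel post, 44 mm high, stands at x = +92 mm, a clamp screw with a 28 mm knob at x = -126 to -100 mm. Origin under the middle of the base, z up. Rigid.
- slide_mid (a point): Point of the jig 62 mm above its origin, same axes: the middle of the slide at the height of the die block's flat top. The bare aluminium block (64 mm in x, 60 mm in y) has one upright round bore through its middle, 21.5 mm wide, mouth chamfered 1 mm. The block is clamped rigidly: bore centre at y = 0 from here, but anywhere from x = -8 to +8 mm, not measured: see or feel it.
- jar: Bystander: glass screw jar with a steel cap, 72 mm across, 110 mm tall; origin under its centre.
- tube: Bystander: aluminium tube 300 mm long, 26 mm thick, lying along its y axis, with black 32 mm square end plugs; origin under its middle.
- wrench: Bystander: chrome wrench lying flat along its x axis, about 200 mm long; origin at its middle, on the table.
- clamp: Bystander: black plastic bar clamp lying flat, 170 mm bar along its x axis, jaws reaching 75 mm to its +y; origin under the bar's middle.
- square: Bystander: blue plastic square (L-shape, 8 mm thick) lying flat, legs 150 mm along its x and 114 mm along its y; origin under the corner.
- spacer: Bystander: brass spacer ring, 44 mm outside, 22 mm hole, 18 mm tall; origin under its centre.

How it is judged:
By the outcome, as a careful person would: the job done as asked, in the order asked, and still so for the second after the job is handed in, with the robot touching nothing.
It also fails if it takes over 72 s, if anything falls off the work surface, if the arm or the gripper's body presses on something with over 40 N, if the wrist force passes 120 N, or if a joint passes its speed limit or range.

## Working session

There is one attempt and no reset: what is moved stays moved. The work goes in short steps, each a Python script; the robot and the scene stay as the last script left them, time stands still between calls to the robot, and variables do not carry over. Pictures are saved under pics/ and viewed, and the job is handed in when it is done.

```bash
ls; mkdir -p pics
python3 - <<'E'
from rig import robot
import cv2
print(robot.get_state())
for n in ("side","top","wrist"):
    c=robot.capture(n); cv2.imwrite(f"pics/{n}0.png",c["color"][:,:,::-1])
    print(n,c["fx"],c["fy"],c["cx"],c["cy"],c["extrinsics"],[k for k in c])
E
```

```text
pics
{'t': 0.0, 'q': array([ 1.20301320e+00,  1.26371805e-01, -4.06044835e-02,  1.40542041e+00,
        2.61793453e-05,  1.57079616e+00]), 'joint_vel': array([ 0.00030136, -0.00014687,  0.0016131 , -0.0001105 ,  0.00065519,
        0.00069467]), 'tau': array([-3.27116595e-04, -4.35912716e+01,  3.52925062e+01,  1.70384970e-02,
       -5.79327366e-05,  1.23458287e-05]), 'tcp_pos': array([0.18860562, 0.48950577, 0.2305344 ]), 'tcp_rot': array([ 0.28733632,  1.55178515, -0.2898118 ]), 'contact_force': array([-0.24200123, -0.13996001,  0.08303975]), 'wrist_torque': array([-0.01542702, -0.02395929,  0.04736318]), 'finger_gap': 0.08570181886010858}
side 473.68390998399656 473.68390998399656 256.5165845649766 193.40820778157376 [[ 0.90557851 -0.42404615 -0.01060276 -0.53738954]
 [ 0.32246304  0.67197136  0.6666874  -0.24368174]
 [-0.27558147 -0.60715678  0.74526203 -1.12954276]
 [ 0.          0.          0.          1.        ]] ['color', 'fx', 'fy', 'cx', 'cy', 'extrinsics']
top 393.8504781504357 393.8504781504357 259.6094406547745 188.3408636827451 [[-0.01821531 -0.99963883  0.01975884 -0.01275292]
 [ 0.99838691 -0.0171225   0.05413307 -0.57127496]
 [-0.0537752   0.02071302  0.99833822 -1.23569932]
 [ 0.          0.          0.          1.        ]] ['color', 'fx', 'fy', 'cx', 'cy', 'extrinsics']
wrist 334.8546443248957 334.8546443248957 251.58483726774836 196.11960653128187 [[ 0.35823762  0.93362982 -0.00107543 -0.52439795]
 [-0.90198838  0.34579887 -0.25853452  0.03408176]
 [-0.24100366  0.09358682  0.96600142 -0.37832119]
 [ 0.          0.          0.          1.        ]] ['color', 'fx', 'fy', 'cx', 'cy', 'extrinsics']
```

View pics/side0.png

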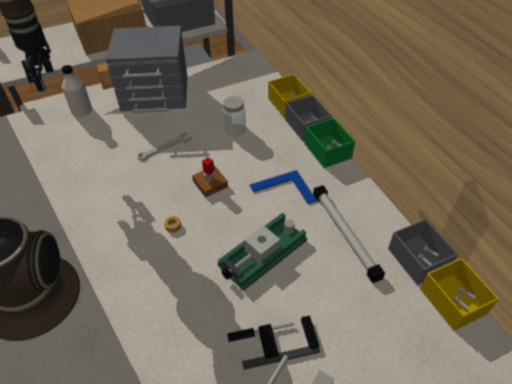

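View pics/top0.png

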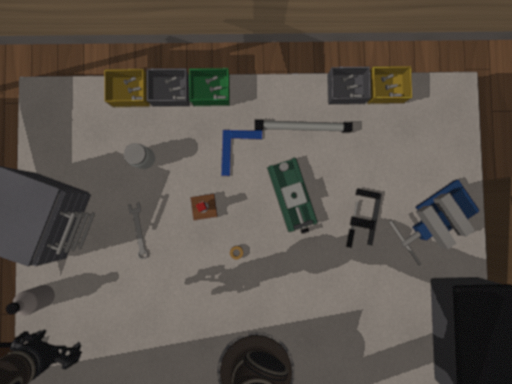

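View pics/wrist0.png

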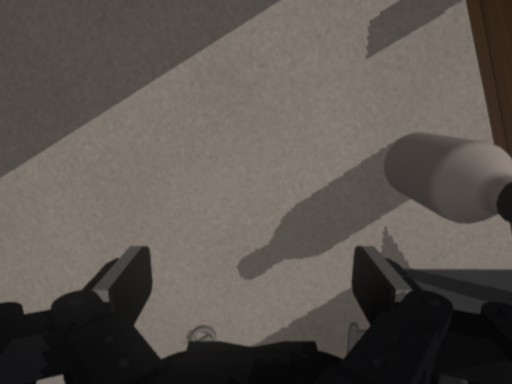

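The side view shows the pin, with its red grip at (208,165), in the stand at (210,181). The jig is at about (262,248), with the bore near (262,240). The top view shows the red grip at (203,207), the bore at (293,195), the post at (284,167) and the knob at (305,230). The wrist view shows only the bench, the fingers and a bottle.

```bash
cat > h.py <<'E'
from rig import robot
import numpy as np, cv2
from scipy.spatial.transform import Rotation as R
def ray(c,u,v):
    E=c["extrinsics"]; d=np.array([(u-c["cx"])/c["fx"],-(v-c["cy"])/c["fy"],-1.0])
    o=-E[:3,:3].T@E[:3,3]; return o,E[:3,:3].T@d
def onz(c,u,v,z):
    o,d=ray(c,u,v); return o+d*(z-o[2])/d[2]
def tri(*cuv):
    A=np.zeros((3,3));b=np.zeros(3);L=[]
    for c,u,v in cuv:
        o,d=ray(c,u,v); d=d/np.linalg.norm(d); P=np.eye(3)-np.outer(d,d); A+=P;b+=P@o;L.append((o,P))
    x=np.linalg.solve(A,b); return x,[np.linalg.norm(P@(x-o)) for o,P in L]
def proj(c,p):
    E=c["extrinsics"]; q=E[:3,:3]@np.asarray(p)+E[:3,3]; return np.array([c["cx"]+c["fx"]*q[0]/-q[2],c["cy"]-c["fy"]*q[1]/-q[2]])
def save(c,name,box=None,s=1):
    im=c["color"][:,:,::-1]
    if box: im=im[box[1]:box[3],box[0]:box[2]]
    cv2.imwrite(f"pics/{name}.png",cv2.resize(im,None,fx=s,fy=s,interpolation=cv2.INTER_CUBIC))
def cents(mask,amin=20):
    n,l,s,ce=cv2.connectedComponentsWithStats(mask.astype(np.uint8))
    return [(s[i],ce[i]) for i in range(1,n) if s[i][4]>=amin]
def down(yaw):
    # tool x down; jaw (tool y) direction at yaw in world
    x=np.array([0,0,-1.]);y=np.array([np.cos(yaw),np.sin(yaw),0]);return np.column_stack([x,y,np.cross(x,y)])
E
python3 - <<'E'
from h import *
t=robot.capture("top");s=robot.capture("side")
for n,c in(("top",t),("side",s)):
    h=cv2.cvtColor(c["color"],cv2.COLOR_RGB2HSV); H,S,V=[h[...,i].astype(int) for i in range(3)]
    print(n,"red",cents(((H<5)|(H>172))&(S>150)&(V>60),8))
    print(n,"green",cents((H>55)&(H<95)&(S>80),200))
save(t,"tz",(180,140,340,250),5); save(s,"sz",(180,140,320,300),4)
print(onz(t,293,195,.062),onz(t,203,207,.09),onz(t,284,167,.058))
print(onz(s,262,240,.062))
E
```

```text
top red [(array([196, 202,  10,   9,  61], dtype=int32), array([200.6557377 , 206.14754098]))]
top green [(array([ 188,   68,   41,   37, 1265], dtype=int32), array([207.84110672,  86.19367589])), (array([269, 159,  36,  72, 836], dtype=int32), array([286.215311  , 188.22009569]))]
side red [(array([203, 157,  11,  18, 142], dtype=int32), array([207.83802817, 165.54225352]))]
side green [(array([ 305,  118,   50,   50, 1652], dtype=int32), array([328.47457627, 141.74636804])), (array([ 231,  214,   75,   75, 1437], dtype=int32), array([270.17675713, 253.45998608])), (array([219, 243,  28,  26, 271], dtype=int32), array([233.82656827, 255.14391144]))]
[ 0.54629466 -0.1237461   0.062     ] [0.51431467 0.14794192 0.09      ] [ 0.63324734 -0.09835133  0.058     ]
[ 0.54768746 -0.13074521  0.062     ]
```

```bash
ls pics
```

```text
side0.png
sz.png
top0.png
tz.png
wrist0.png
```

View pics/tz.png

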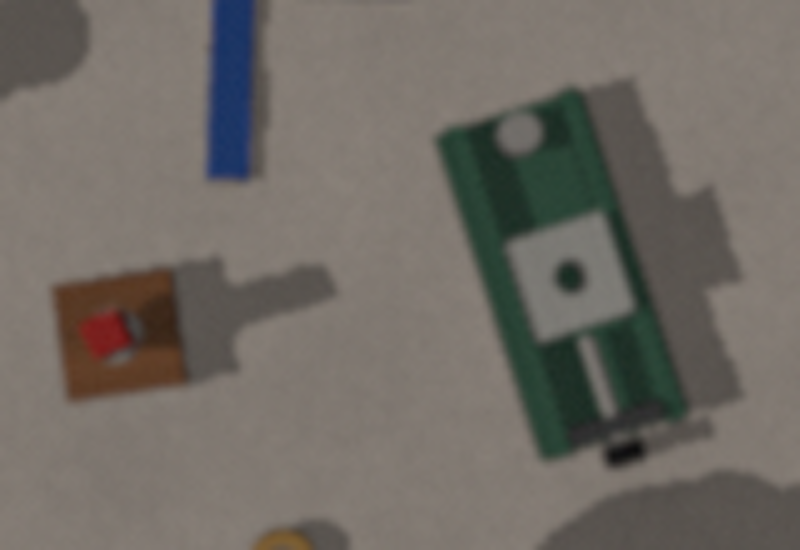

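View pics/sz.png

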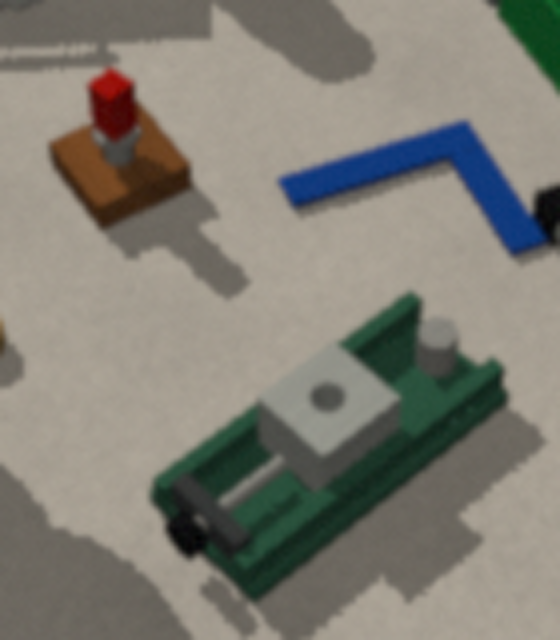

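The bore, pin, post and jig edges are clear in the top and side views. Next I move the wrist camera over the pin and then over the jig for finer measurements.

Run:
```python
from h import *
t=robot.capture("top");s=robot.capture("side");w=robot.capture("wrist")
st=robot.get_state(); print(st["t"])
Rt=R.from_rotvec(st["tcp_rot"]).as_matrix(); print(Rt.round(3))
E=w["extrinsics"];o=-E[:3,:3].T@E[:3,3]
print("cam in tool",Rt.T@(o-st["tcp_pos"]), "view dir tool",Rt.T@(-E[2,:3]))
print("tcp px",proj(w,st["tcp_pos"]))
# bore: dark blob on block, in both views
for n,c,p in(("top",t,(293.5,195)),("side",s,(262,239))):
    g=cv2.cvtColor(c["color"],cv2.COLOR_RGB2GRAY).astype(float)
    x0,y0=int(p[0])-7,int(p[1])-7; q=g[y0:y0+14,x0:x0+14]; 
    print(n); print(q.astype(int))
# pin
print(tri((t,200.66,206.15),(s,207.84,165.5)))
for yaw in np.deg2rad([-90,-75,-60,-30,0,15,30,60,90]):
    q=robot.solve_ik(np.array([0.50,0.145,0.25]),R.from_matrix(down(yaw)).as_rotvec()); print(np.rad2deg(yaw),None if q is None else np.round(q,2))
```

```text
0.4
[[-0.     0.36   0.933]
 [-0.     0.933 -0.36 ]
 [-1.    -0.     0.   ]]
cam in tool [-0.14303802 -0.00015479 -0.0656128 ] view dir tool [9.66003895e-01 5.61611316e-04 2.58526904e-01]
tcp px [251.65579338 253.10888239]
top
[[119 120 121 121 122 121 120 121 121 122 121 122 122 119]
 [121 120 119 122 122 121 120 121 122 122 122 122 121 119]
 [120 120 119 120 121 122 119 119 119 122 122 122 121 120]
 [120 120 120 121 121 118 110 104 105 110 117 122 121 121]
 [120 119 120 120 117 104  87  74  75  85 104 116 122 122]
 [120 121 120 119 110  87  62  48  48  61  86 110 120 122]
 [120 121 118 117 103  74  48  37  38  47  72 102 119 121]
 [122 121 120 116  98  70  46  40  40  42  66  98 118 123]
 [123 122 120 119 103  76  51  42  41  46  67  99 117 121]
 [122 122 120 120 113  95  71  54  53  59  80 105 119 123]
 [121 123 122 120 120 111  97  84  80  91 103 118 123 124]
 [119 120 120 119 121 119 115 110 111 113 117 122 122 123]
 [118 121 122 120 122 122 122 121 122 122 122 123 122 123]
 [113 120 122 121 119 119 121 123 124 123 121 121 123 123]]
side
[[148 147 146 146 145 144 145 146 145 145
[... 661 characters left out ...]
 146]
 [147 146 147 148 150 149 147 146 148 148 148 147 145 146]
 [148 148 150 149 149 150 151 148 148 148 147 145 147 146]]
(array([0.51786994, 0.15682309, 0.07292285]), [np.float64(0.0007503058105955152), np.float64(0.0007503058105953165)])
-90.0 [ 0.28  0.12 -0.01  1.45  0.   -2.86]
-75.0 [ 0.28  0.12 -0.01  1.45  0.   -3.12]
-59.99999999999999 [ 0.28  0.12 -0.01  1.45  0.    2.9 ]
-29.999999999999996 [ 0.28  0.12 -0.01  1.45  0.    2.38]
0.0 [ 0.28  0.12 -0.01  1.45  0.    1.85]
14.999999999999998 [ 0.28  0.12 -0.01  1.45  0.    1.59]
29.999999999999996 [ 0.28  0.12 -0.01  1.45  0.    1.33]
59.99999999999999 [ 0.28  0.12 -0.01  1.45  0.    0.81]
90.0 [ 0.28  0.12 -0.01  1.45  0.    0.28]
```

Run:
```python
from h import *
yaw=np.deg2rad(90)
robot.reach(np.array([0.518,0.157,0.20]),R.from_matrix(down(yaw)).as_rotvec())
w=robot.capture("wrist"); st=robot.get_state(); print(st["t"],st["tcp_pos"]); save(w,"w1",None,1.5)
import pickle; pickle.dump(w,open("w1.pkl","wb"))
h=cv2.cvtColor(w["color"],cv2.COLOR_RGB2HSV); H,S,V=[h[...,i].astype(int) for i in range(3)]
m=((H<5)|(H>172))&(S>150)&(V>60)
print(cents(m,20))
cs,_=cv2.findContours(m.astype(np.uint8),0,1); c=max(cs,key=cv2.contourArea); print(cv2.minAreaRect(c))
```

```text
2.1667 [0.51776691 0.15783027 0.20011603]
[(array([ 229,  168,   39,   46, 1181], dtype=int32), array([248.27180356, 190.92040644]))]
((247.67242431640625, 190.93104553222656), (37.510459899902344, 33.239463806152344), 68.19859313964844)
```

View pics/w1.png

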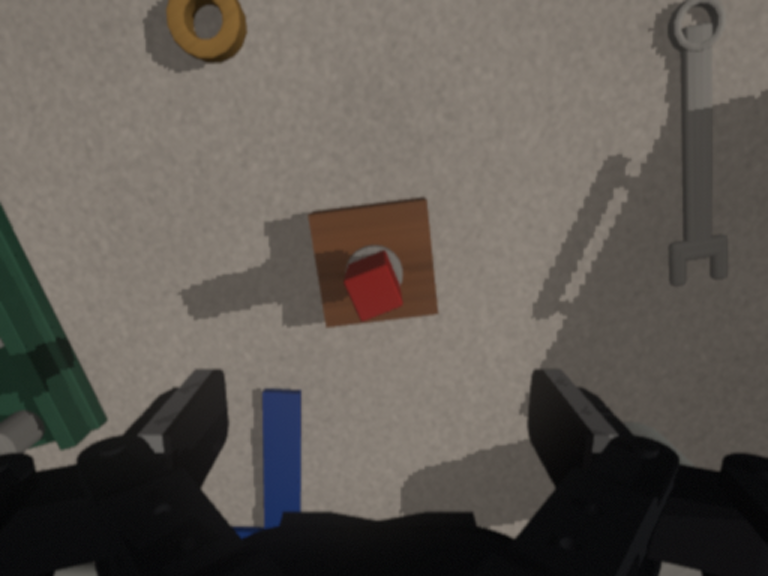

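The wrist view (at 1.5×) shows the stand centred near (375,262). The grip's bright top face spans about (346,290) to (403,305), rotated about 20°. The steel post of the jig is at the left edge.

Run:
```python
from h import *
import pickle; w=pickle.load(open("w1.pkl","rb"))
im=w["color"].astype(int); h=cv2.cvtColor(w["color"],cv2.COLOR_RGB2HSV); H,S,V=[h[...,i].astype(int) for i in range(3)]
print(V[165:218:4,226:272:4])
m=((H<5)|(H>172))&(S>150)&(V>118)
cs,_=cv2.findContours(m.astype(np.uint8),0,1); c=max(cs,key=cv2.contourArea); r=cv2.minAreaRect(c); print(r)
B=cv2.boxPoints(r); P=np.array([onz(w,u,v,0.096)[:2] for u,v in B]); print(P.round(4), P.mean(0))
M=cv2.moments(c); print("ctr",onz(w,M['m10']/M['m00'],M['m01']/M['m00'],.096))
for i in range(4):
    d=P[(i+1)%4]-P[i]; print(np.linalg.norm(d),np.rad2deg(np.arctan2(d[1],d[0])))
# stand top
m=(H>5)&(H<15)&(S>100)&(V>40)
cs,_=cv2.findContours(m.astype(np.uint8),0,1); c=max(cs,key=cv2.contourArea);hh=cv2.convexHull(c); r=cv2.minAreaRect(hh)
P=np.array([onz(w,u,v,0.026)[:2] for u,v in cv2.boxPoints(r)]); print("stand",P.mean(0)); print([np.linalg.norm(P[i]-P[i-1]) for i in range(4)])
vi=cv2.resize(w["color"][155:235,215:285,::-1],None,fx=7,fy=7,interpolation=cv2.INTER_CUBIC); cv2.imwrite("pics/w1z.png",vi)
```

```text
[[ 93  95  94  92  89 107 110  99  91  94  95  94]
 [ 66  67  81 106  98  91  72  64 105 102  90  90]
 [ 63  62  74  71  64  63  63  64  99 110  94  90]
 [ 62  63  62  63  63  64  68  93 108 107 108  83]
 [ 59  64  63  64  79 107 118 120 124 101 111  88]
 [ 59  66  94 115 119 119 118 119 120 104 108  91]
 [ 64  98 118 119 118 119 119 119 120 122 101  88]
 [ 63  67 117 118 118 119 119 119 119 122  98  91]
 [ 64  69 107 118 118 119 119 119 119 120 115  88]
 [ 85  87  86 118 118 118 119 119 120 119 123  89]
 [ 91  92  91 112 118 118 119 119 118 106  93  92]
 [ 91  91  91  89 118 118 115 100  89  90  91  91]
 [ 89  90  89  90 104  95  94 101 112 118 128 131]
 [110 120 131 133 135 135 135 134 133 137 132 133]]
((251.84022521972656, 193.81658935546875), (26.000001907348633, 23.076927185058594), 67.38013458251953)
[[0.5106 0.1462]
 [0.5037 0.1623]
 [0.5225 0.1701]
 [0.5297 0.1537]] [0.51662983 0.15808009]
ctr [0.51605394 0.15971432 0.096     ]
0.017520613626357803 113.18381895895592
0.020328831796832866 22.56972469461819
0.017863328758128207 -66.35097382668432
0.020480359755819876 -158.38304676601564
stand [0.5170309  0.15535248]
[np.float64(0.07536068586638307), np.float64(0.07355491948191627), np.float64(0.07476820677316467), np.float64(0.07808126200704317)]
```

View pics/w1z.png

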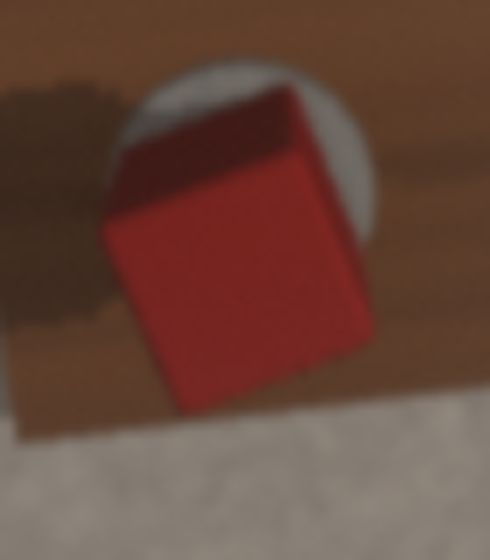

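Run:
```python
from h import *
import pickle; w=pickle.load(open("w1.pkl","rb"))
for B in [[(104,222),(300,145),(374,337),(187,413)]]:
    P=np.array([onz(w,215-.43+a/7,155-.43+b/7,0.096)[:2] for a,b in B]); print(P.round(4),P.mean(0))
    for i in range(4):
        d=P[(i+1)%4]-P[i]; print(np.linalg.norm(d),np.rad2deg(np.arctan2(d[1],d[0])))
```

```text
[[0.5107 0.1411]
 [0.5021 0.1622]
 [0.5236 0.1705]
 [0.5324 0.1499]] [0.51717762 0.15593307]
0.022830523216836242 111.95824467149856
0.022980884208554125 21.08297379690895
0.022377935770048187 -66.84617468088574
0.023445366686068822 -157.7817130294767
```

The pin centre is (0.517, 0.156) with flats at 22°, and it agrees with the stand centre. The measured top face is 23 mm against the true 24 mm. Next is a close look at the bore.

Run:
```python
from h import *
import pickle
robot.reach(np.array([0.547,-0.125,0.18]),R.from_matrix(down(np.deg2rad(90))).as_rotvec())
w=robot.capture("wrist"); print(robot.get_state()["t"]); save(w,"w2",None,1.5)
pickle.dump(w,open("w2.pkl","wb"))
```

```text
3.3167
```

View pics/w2.png

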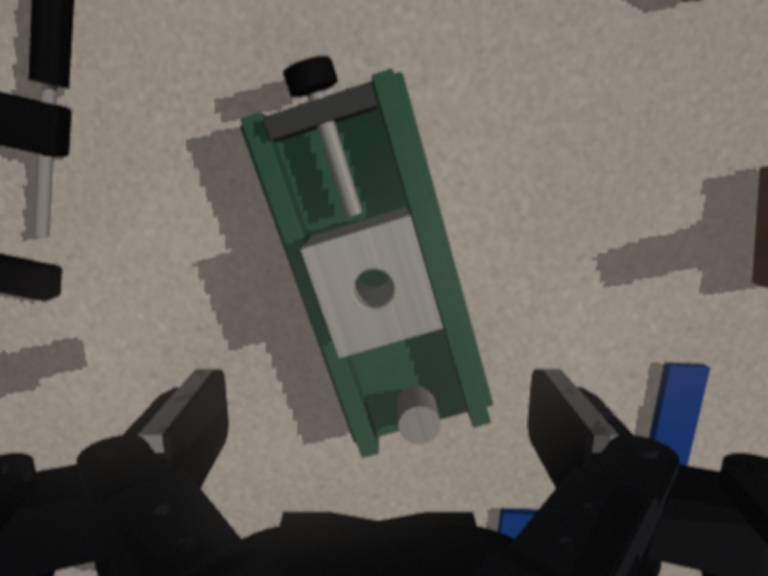

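The bore's centre is at about (375,288) in the 1.5× picture. The block top runs from (302,248) to (443,328), and the post cap is at (419,424).

Run:
```python
from h import *
import pickle
w=pickle.load(open("w2.pkl","rb"))
cv2.imwrite("pics/w2z.png",cv2.resize(w["color"][130:245,190:305,::-1],None,fx=5,fy=5,interpolation=cv2.INTER_CUBIC))
g=cv2.cvtColor(w["color"],cv2.COLOR_RGB2GRAY)
print(g[172:212:2,230:272:2])
h=cv2.cvtColor(w["color"],cv2.COLOR_RGB2HSV); H,S,V=[h[...,i].astype(int) for i in range(3)]
for th in (132,125,118):
    m=(S<40)&(V>th); m[:130]=0;m[245:]=0;m[:,:190]=0;m[:,305:]=0
    n,l,s,ce=cv2.connectedComponentsWithStats(m.astype(np.uint8)); k=l[170,250-30]
    mm=(l==l[200,225]).astype(np.uint8)
    cs,hi=cv2.findContours(mm,cv2.RETR_CCOMP,cv2.CHAIN_APPROX_NONE)
    o=max(cs,key=cv2.contourArea); r=cv2.minAreaRect(o)
    P=np.array([onz(w,u,v,.062)[:2] for u,v in cv2.boxPoints(r)])
    d=[P[(i+1)%4]-P[i] for i in range(4)]
    print(th,"block",P.mean(0).round(4),[(round(np.linalg.norm(x),4),round(np.rad2deg(np.arctan2(x[1],x[0])),1)) for x in d])
    for i,c in enumerate(cs):
        if hi[0][i][3]>=0 and cv2.contourArea(c)>200:
            e=cv2.fitEllipse(c); print("bore",e,onz(w,*e[0],.062))
```

```text
[[135 136 135 132 131 132 131 133 133 134 137 134 131 132 133 132 132 129
  130 133 132]
 [135 136 134 133 131 131 130 131 133 133 136 136 131 132 133 134 132 130
  129 132 132]
 [134 135 135 134 132 131 131 130 134 132 134 136 132 131 132 133 132 131
  129 131 133]
 [134 135 135 135 132 132 130 123 122 119 118 127 131 130 132 132 133 131
  129 130 133]
 [133 134 136 135 134 126 108  82  72  65  65  76  92 114 130 132 133 131
  129 129 133]
 [132 134 135 134 127  96  62  55  54  54  54  54  57  67 102 127 133 132
  130 128 131]
 [133 134 135 133 100  59  54  55  54  54  54  55  54  54  65 107 132 132
  131 128 130]
 [133 133 134 119  70  57  54  54  54  54  55  55  55  55  61  79 123 133
  131 129 128]
 [134 133 133 105  62  60  57  55  54  55  55  54  55  60  67  70 102 132
  132 130 128]
 [132 133 134 109  63  61  62  60  57  56  57  59  64  70  70  68  90 130
  132 130 128]
 [132 133 135 111  69  62  64  64  65  66  67  69  70  70  70  68  86 127
  132 130 129]
 [132 134 135 117  88  63  64  66  67  68  70  71  70  70  70  69  90 128
  133 131 129]
 [133 132 136 125 103  72  65  6
[... 849 characters left out ...]
8), np.float64(-164.5))]
125 block [ 0.5486 -0.1266] [(np.float64(0.0584), np.float64(107.1)), (np.float64(0.0623), np.float64(18.1)), (np.float64(0.0619), np.float64(-71.8)), (np.float64(0.0635), np.float64(-165.1))]
bore ((249.446533203125, 191.80931091308594), (28.44912338256836, 30.79058074951172), 145.16864013671875) [ 0.5479154  -0.12549524  0.062     ]
118 block [ 0.5487 -0.1266] [(np.float64(0.0591), np.float64(107.2)), (np.float64(0.0629), np.float64(18.2)), (np.float64(0.0626), np.float64(-71.7)), (np.float64(0.0641), np.float64(-165.0))]
bore ((249.3141326904297, 191.78358459472656), (27.76323890686035, 29.547168731689453), 131.78439331054688) [ 0.54789427 -0.12560182  0.062     ]
```

View pics/w2z.png

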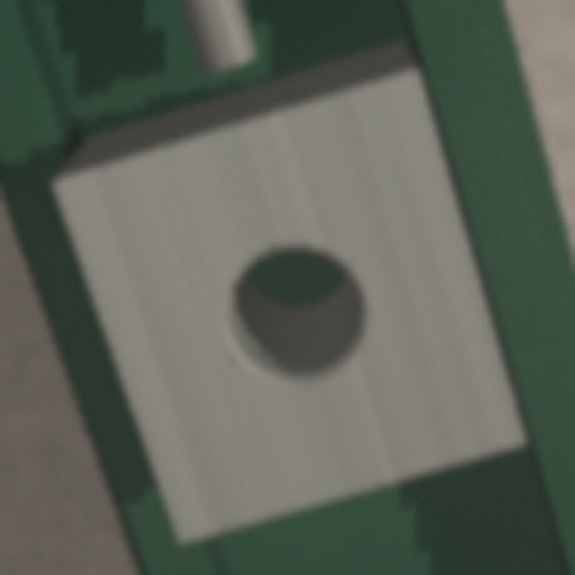

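The bore centre is (0.5479, −0.1256) and the jig yaw is about 17.5°. The bore measures 21–22 mm across, and the block is about 60 x 63 mm at (0.5486, −0.1266). Now I grasp the pin.

```bash
cat >> h.py <<'E'
YAW=np.deg2rad(112.2); DJ=np.array([np.cos(YAW),np.sin(YAW),0])
def lean(th,d): # rotation leaning top towards d by th (rad)
    return R.from_rotvec(np.cross([0,0,1.],d)*th).as_matrix()@down(YAW)
def tcp_for_tip(tip,th,d,L): # TCP lies L above foot along pin
    M=lean(th,d); return np.asarray(tip)-M[:,0]*L, R.from_matrix(M).as_rotvec()
E
python3 - <<'E'
from h import *
import pickle
rv=R.from_matrix(down(YAW)).as_rotvec()
for s in (1,-1):
    p,r=tcp_for_tip([.548,-.1257,.07],np.deg2rad(15),s*DJ,.054); q=robot.solve_ik(p,r); print(s,None if q is None else q.round(2))
robot.reach(np.array([.517,.156,.14]),rv)
robot.servo_line(np.array([.517,.156,.060]),max_speed=.08)
s=robot.get_state(); print(s["t"],s["tcp_pos"],s["contact_force"])
robot.grip(0.015)
s=robot.get_state(); print(s["t"],s["tcp_pos"],s["contact_force"],s["wrist_torque"],s["finger_gap"])
w=robot.capture("wrist"); save(w,"w3",None,1.5); pickle.dump((w,s),open("w3.pkl","wb"))
E
```

```text
1 [-0.08  0.1  -0.33  1.02 -0.23 -0.48]
-1 [-0.35  0.37  0.01  1.39  0.19 -0.75]
5.5667 [0.51743654 0.15615476 0.06059524] [ 0.17482172  0.7904085  -0.47667803]
6.15 [0.51710321 0.15603124 0.06022897] [ 0.21928751 -0.55757985  1.40335394] [-0.03773966  0.07957427 -0.02250026] 0.023503842796589663
```

View pics/w3.png

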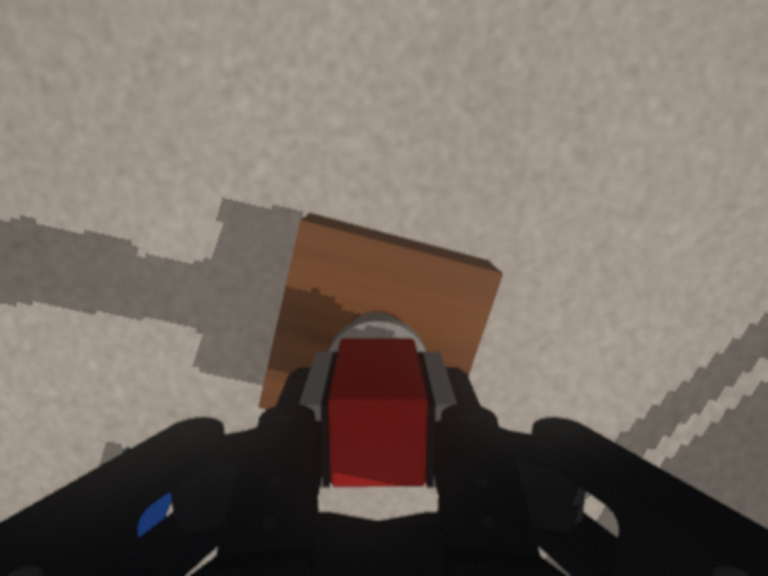

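The grip is held squarely, with its top face at (331,400)–(427,486). The stand is undisturbed. I compare this with the TCP and then lift.

Run:
```python
from h import *
import pickle
w,s=pickle.load(open("w3.pkl","rb"))
h=cv2.cvtColor(w["color"],cv2.COLOR_RGB2HSV); H,S,V=[h[...,i].astype(int) for i in range(3)]
m=((H<5)|(H>172))&(S>150)&(V>85)
a=[(x[0],x[1]) for x in cents(m,50)]; print(a)
x,y,wd,ht,_=a[0][0]
def tool(p): return down(YAW).T@(p-s["tcp_pos"])
for u,v in((x-.5,y-.5),(x+wd-.5,y-.5),(x-.5,y+ht-.5),(x+wd-.5,y+ht-.5)): print(tool(onz(w,u,v,.096)).round(4))
print("ctr",tool(onz(w,x+wd/2-.5,y+ht/2-.5,.096)).round(4))
robot.servo_line(s["tcp_pos"]+[0,0,.10],max_speed=.08)
s=robot.get_state(); print(s["t"],s["tcp_pos"],s["contact_force"],s["wrist_torque"],s["finger_gap"])
robot.reach(np.array([.5479,-.1256,.16]),R.from_matrix(down(YAW)).as_rotvec())
p,r=tcp_for_tip([.5479,-.1256,.085],np.deg2rad(15),DJ,.0542)
robot.reach(p,r); robot.sleep(.3)
s=robot.get_state(); print(s["t"],s["tcp_pos"]-p,s["contact_force"],s["wrist_torque"],s["finger_gap"],s["q"].round(2))
for n in("wrist","side"):
    c=robot.capture(n); pickle.dump((c,s),open(n+"4.pkl","wb")); save(c,n+"4",None if n=="wrist" else (200,170,330,290),1.5 if n=="wrist" else 5)
```

```text
[(array([ 220,  267,   64,   57, 3516], dtype=int32), array([251.33390216, 294.61945392]))]
[-0.0358 -0.0111 -0.0112]
[-0.0358  0.0115 -0.0113]
[-0.0358 -0.0116  0.0119]
[-0.0358  0.0121  0.0118]
ctr [-0.0358  0.0002  0.    ]
7.6 [0.51675559 0.15593722 0.15957293] [ 0.3561795   0.38619615 -1.54495569] [-0.02175721  0.06633055 -0.00019528] 0.023182986841506204
9.325 [ 0.00094006 -0.00051644  0.00065833] [ 0.41319682 -0.1991973  -2.51657955] [0.39357249 0.12667347 0.03767438] 0.02350464679201275 [-0.08  0.1  -0.3   1.05 -0.23 -0.48]
```

View pics/wrist4.png

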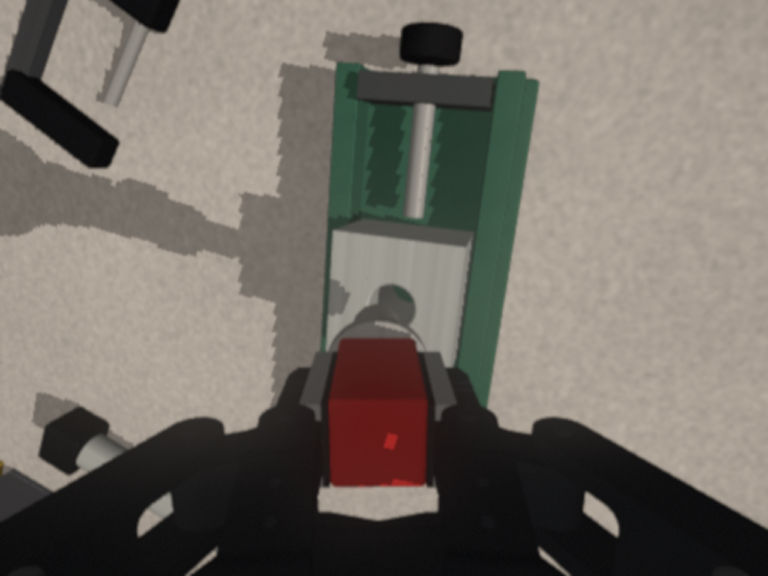

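View pics/side4.png

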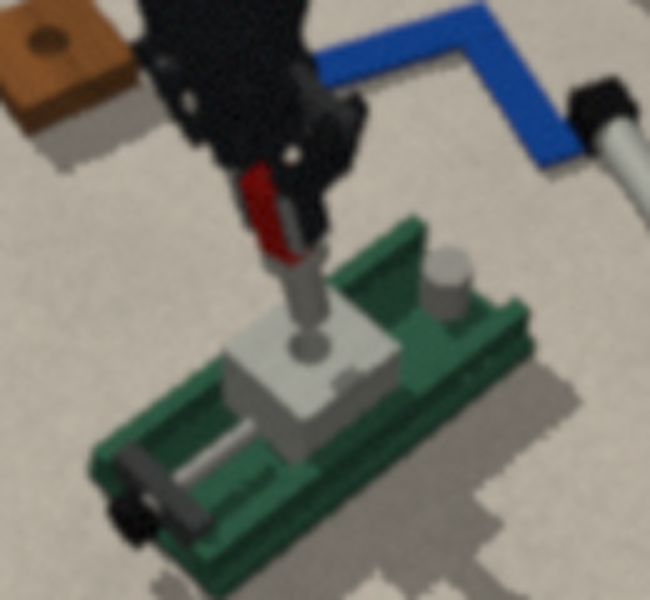

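The pin is held, leaned about 15° over the bore and clear of the post. The held grip matches the TCP within 0.2 mm, so the camera calibration is consistent. I now ease the edge down with force checks and correct the roughly 1 mm tracking offset.

```bash
cat >> h.py <<'E'
import json,os
L=0.0542; B=np.array([.5479,-.1256,.062])
def tipnow(s):
    M=R.from_rotvec(s["tcp_rot"]).as_matrix(); return s["tcp_pos"]+M[:,0]*L, M
def rel(s):
    t,M=tipnow(s); e=np.array([-DJ[1],DJ[0],0]); v=t-B
    up=-M[:,0]; return np.array([v@DJ,v@e,v[2]])*1e3, np.rad2deg([np.arctan2(up@DJ,up[2]),np.arctan2(up@e,up[2])])
class G:
    off=np.zeros(3)
    F0=np.zeros(3)
def go(d,e,h,th,speed=.02,corr=True):
    """tip target mm rel. to bore along jaw dir d, perp e, height h; lean th deg toward +DJ. returns dF (d,e,z)"""
    ev=np.array([-DJ[1],DJ[0],0]); tip=B+(d*DJ+e*ev+np.array([0,0,h]))*1e-3
    p,r=tcp_for_tip(tip,np.deg2rad(th),DJ,L)
    robot.servo_line(p+G.off,frame=r,max_speed=speed)
    s=robot.get_state()
    if corr: G.off=np.clip(G.off+0.6*(p-s["tcp_pos"]),-.004,.004)
    F=s["contact_force"]-G.F0; F=np.array([F@DJ,F@ev,F[2]])
    a,b=rel(s); print(f"t{s['t']:.2f} cmd {d:.1f} {e:.1f} {h:.1f} {th:.0f} | at {a.round(2)} tilt {b.round(1)} F {F.round(1)} M {s['wrist_torque'].round(2)} gap {s['finger_gap']*1e3:.1f}")
    return F
def load():
    if os.path.exists("g.json"):
        j=json.load(open("g.json")); G.off=np.array(j[0]);G.F0=np.array(j[1])
def store(): json.dump([G.off.tolist(),G.F0.tolist()],open("g.json","w"))
E
python3 - <<'E'
from h import *
for i in range(4): go(-.4,0,12,15)
robot.sleep(.2); G.F0=np.mean([robot.get_state()["contact_force"] for i in range(1)],0)
for h in (8,5):
    F=go(-.4,0,h,15)
for h in (3,2.2,1.5,.8,0.2,-.4,-1):
    F=go(-.4,0,h,15,.01,corr=True)
    if np.linalg.norm(F)>6: break
store()
E
```

```text
t10.12 cmd -0.4 0.0 12.0 15 | at [-3.800e-01 -1.000e-02  1.203e+01] tilt [15.  0.] F [ 0.2  0.5 -2.2] M [0.35 0.15 0.  ] gap 23.3
t10.38 cmd -0.4 0.0 12.0 15 | at [-0.44 -0.1  12.11] tilt [15.  0.] F [-0.4  0.2 -1.6] M [0.34 0.16 0.02] gap 23.5
t10.62 cmd -0.4 0.0 12.0 15 | at [-0.37  0.09 11.92] tilt [15. -0.] F [-1.   0.4 -2.6] M [ 0.38  0.14 -0.01] gap 23.5
t10.88 cmd -0.4 0.0 12.0 15 | at [-4.200e-01 -1.000e-02  1.195e+01] tilt [15.  0.] F [ 0.7  0.1 -1.9] M [ 0.35  0.14 -0.01] gap 23.2
t11.43 cmd -0.4 0.0 8.0 15 | at [-0.31  0.22  7.69] tilt [15. -0.] F [ 0.9  0.7 -0.9] M [0.3  0.14 0.02] gap 23.3
t11.72 cmd -0.4 0.0 5.0 15 | at [-0.38  0.03  4.96] tilt [15. -0.] F [ 0.   1.1 -0.4] M [ 0.3   0.18 -0.02] gap 23.3
t12.07 cmd -0.4 0.0 3.0 15 | at [-0.43 -0.05  3.12] tilt [15. -0.] F [ 0.1  0.5 -0.6] M [0.38 0.14 0.02] gap 23.3
t12.32 cmd -0.4 0.0 2.2 15 | at [-0.41 -0.05  2.28] tilt [15. -0.] F [-0.5  0.5 -0.9] M [ 0.36  0.14 -0.01] gap 23.6
t12.57 cmd -0.4 0.0 1.5 15 | at [-0.38  0.02  1.5 ] tilt [15. -0.] F [-0.2  0.9 -0.9] M [0.28 0.14 0.  ] gap 23.6
t12.82 cmd -0.4 0.0 0.8 15 | at [-0.42 -0.01  0.84] tilt [15. -0.] F [ 0.3 -0.3 -0.8] M [ 0.33  0.12 -0.01] gap 23.2
t13.07 cmd -0.4 0.0 0.2 15 | at [-0.41  0.    0.19] tilt [15. -0.] F [ 0.5 -0.1 -0.2] M [ 0.32  0.14 -0.01] gap 23.0
t13.32 cmd -0.4 0.0 -0.4 15 | at [-0.37 -0.02 -0.39] tilt [15. -0.] F [-0.3  0.6 -1.6] M [ 0.36  0.14 -0.01] gap 23.2
t13.57 cmd -0.4 0.0 -1.0 15 | at [-0.42 -0.   -0.99] tilt [15. -0.] F [-0.2  0.1 -0.3] M [ 0.36  0.19 -0.02] gap 23.2
```

The lowest edge is about 3.2 mm inside the bore with no contact force. I continue a little and then feel the walls.

Run:
```python
from h import *
load()
for h in (-1.6,-2.2):
    F=go(-.4,0,h,15,.01)
    if np.linalg.norm(F[:2])>6: break
store()
def probe(ax,sg):
    for k in np.arange(.4,2.9,.4):
        d,e=(-.4+sg*k,0) if ax==0 else (-.4,sg*k)
        F=go(d,e,-2.2,15,.01,corr=False)
        if abs(F[ax])>4: break
    go(-.4,0,-2.2,15,.02,corr=False)
for ax,sg in((1,1),(1,-1)): probe(ax,sg)
c=robot.capture("side"); save(c,"side5",(200,170,330,290),5)
```

```text
t13.82 cmd -0.4 0.0 -1.6 15 | at [-0.46 -0.04 -1.57] tilt [15.  0.] F [ 0.4  0.1 -0.6] M [0.27 0.11 0.03] gap 23.3
t14.07 cmd -0.4 0.0 -2.2 15 | at [-0.52 -0.03 -2.13] tilt [15.  0.] F [-0.7  1.3  0.6] M [0.24 0.06 0.  ] gap 23.2
t14.32 cmd -0.4 0.4 -2.2 15 | at [-0.45  0.31 -2.11] tilt [15.  0.] F [-1.7  0.3 -0.5] M [ 0.15 -0.02  0.02] gap 23.7
t14.57 cmd -0.4 0.8 -2.2 15 | at [-0.43  0.66 -2.1 ] tilt [15.  0.] F [-1.2 -0.9 -0.1] M [ 0.19 -0.19  0.05] gap 23.2
t14.82 cmd -0.4 1.2 -2.2 15 | at [-0.46  0.95 -2.06] tilt [15.  0.] F [-2.5 -1.4 -1. ] M [ 0.15 -0.43  0.14] gap 23.2
t15.07 cmd -0.4 1.6 -2.2 15 | at [-0.47  1.15 -1.97] tilt [15.   0.1] F [-1.5 -2.5 -1.8] M [ 0.24 -0.77  0.25] gap 23.4
t15.32 cmd -0.4 2.0 -2.2 15 | at [-0.47  1.39 -1.96] tilt [15.   0.1] F [-2.4 -5.6 -0.7] M [ 0.28 -1.24  0.28] gap 23.7
t15.57 cmd -0.4 0.0 -2.2 15 | at [-0.37  0.5  -2.29] tilt [15.  -0.1] F [-1.3 -1.2  1.3] M [-0.02 -0.25  0.07] gap 23.3
t15.82 cmd -0.4 -0.4 -2.2 15 | at [-0.35  0.26 -2.38] tilt [15.  -0.1] F [-1.2  1.5  1.1] M [-0.23  0.11 -0.08] gap 23.4
t16.07 cmd -0.4 -0.8 -2.2 15 | at [-0.34 -0.16 -2.46] tilt [15.  -0.1] F [-1.5  1.9  0.2] M [-0.46  0.37 -0.11] gap 23.5
t16.32 cmd -0.4 -1.2 -2.2 15 | at [-0.38 -0.57 -2.45] tilt [15.  -0.1] F [-2.5  3.6 -0.4] M [-0.7   0.71 -0.24] gap 23.1
t16.57 cmd -0.4 -1.6 -2.2 15 | at [-0.39 -0.74 -2.47] tilt [15.  -0.1] F [-1.8  4.4  0.7] M [-0.82  0.91 -0.33] gap 23.2
t16.82 cmd -0.4 0.0 -2.2 15 | at [-0.3  -0.22 -2.26] tilt [15.  0.] F [-3.1  1.7 -0.4] M [-0.4   0.15 -0.06] gap 22.8
```

View pics/side5.png

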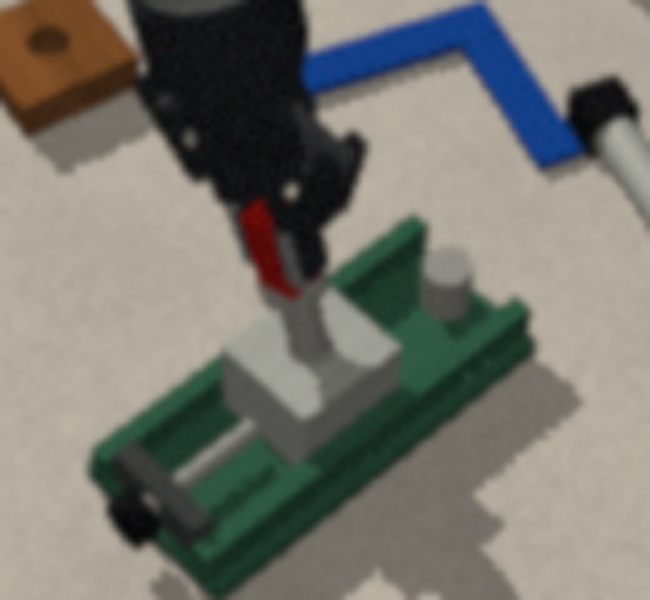

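The side view shows the leaned pin's edge in the bore, and gentle wall contact on both sides gives a perpendicular centre of about +0.25 mm. Next I stand it up with force-nulling in x and y.

Run:
```python
from h import *
load()
d,e=-.6,.25
for th,h in ((15,-2.2),(13,-2.2),(11,-2.3),(9,-2.4),(7,-2.6),(5,-2.8),(3.5,-3.0),(2,-3.2),(1,-3.3),(0,-3.5)):
    F=go(d,e,h,th,.012,corr=False)
    if np.linalg.norm(F)>15: print("stop"); break
    d+=np.clip(.1*F[0],-.3,.3); e+=np.clip(.1*F[1],-.3,.3)
store(); json.dump([d,e,h,th],open("de.json","w"))
```

```text
t17.12 cmd -0.6 0.2 -2.2 15 | at [-0.37 -0.1  -2.18] tilt [15.  0.] F [-1.8  0.3 -1.3] M [-0.04  0.05 -0.05] gap 23.3
t17.44 cmd -0.8 0.3 -2.2 13 | at [-0.6   0.14 -2.25] tilt [13.  0.] F [-0.1 -0.4 -0.5] M [ 0.33  0.06 -0.  ] gap 23.4
t17.75 cmd -0.8 0.2 -2.3 11 | at [-0.73  0.29 -2.41] tilt [11. -0.] F [ 0.   0.3 -1.3] M [0.23 0.09 0.03] gap 23.4
t18.06 cmd -0.8 0.3 -2.4 9 | at [-0.72  0.39 -2.56] tilt [ 9. -0.] F [ 0.5 -0.3 -0.9] M [0.23 0.1  0.01] gap 23.6
t18.36 cmd -0.7 0.2 -2.6 7 | at [-0.73  0.31 -2.76] tilt [ 7. -0.] F [ 0.5  0.1 -1.2] M [ 0.18  0.06 -0.02] gap 23.4
t18.66 cmd -0.7 0.2 -2.8 5 | at [-0.72  0.36 -2.98] tilt [ 5. -0.] F [ 0.3 -0.4 -0.3] M [ 0.09  0.1  -0.03] gap 23.4
t18.93 cmd -0.7 0.2 -3.0 4 | at [-0.69  0.23 -3.11] tilt [ 3.5 -0. ] F [ 0.7  0.9 -0.1] M [0.09 0.04 0.04] gap 22.9
t19.19 cmd -0.6 0.3 -3.2 2 | at [-0.67  0.33 -3.29] tilt [ 2. -0.] F [-0.   0.5 -1.3] M [0.06 0.04 0.01] gap 23.3
t19.44 cmd -0.6 0.3 -3.3 1 | at [-0.65  0.38 -3.37] tilt [ 1. -0.] F [ 0.   0.4 -0.3] M [ 0.02 -0.01  0.04] gap 23.5
t19.69 cmd -0.6 0.4 -3.5 0 | at [-0.77  0.42 -3.57] tilt [-0. -0.] F [ 0.2  0.1 -0.6] M [0.07 0.   0.04] gap 23.9
```

Run:
```python
from h import *
load(); d,e,h,th=json.load(open("de.json"))
d=-.5
while h>-38.4:
    h=max(h-(1.0 if h>-6 else 2.0),-38.5)
    F=go(d,e,h,0,.012,corr=False)
    if np.linalg.norm(F)>12: print("stop"); break
    d+=np.clip(.1*F[0],-.3,.3) if abs(F[0])>1.2 else 0; e+=np.clip(.1*F[1],-.3,.3) if abs(F[1])>1.2 else 0
json.dump([d,e,h,0],open("de.json","w"))
```

```text
t19.94 cmd -0.5 0.4 -4.5 0 | at [-0.34  0.47 -4.59] tilt [-0. -0.] F [ 0.3 -0.9 -0.6] M [0.04 0.08 0.02] gap 23.2
t20.19 cmd -0.5 0.4 -5.5 0 | at [-0.32  0.47 -5.58] tilt [-0. -0.] F [-0.4  0.7 -0. ] M [-0.05  0.02 -0.04] gap 23.6
t20.44 cmd -0.5 0.4 -6.5 0 | at [-0.38  0.44 -6.6 ] tilt [-0. -0.] F [ 0.9 -0.1 -0.9] M [ 0.   -0.01 -0.03] gap 23.4
t20.76 cmd -0.5 0.4 -8.5 0 | at [-0.35  0.49 -8.66] tilt [-0. -0.] F [ 0.3  0.4 -0.4] M [ 0.03 -0.02 -0.04] gap 23.5
t21.07 cmd -0.5 0.4 -10.5 0 | at [ -0.37   0.48 -10.62] tilt [-0. -0.] F [-0.2  0.7 -1.1] M [-0.04 -0.02 -0.01] gap 23.6
t21.39 cmd -0.5 0.4 -12.5 0 | at [ -0.35   0.51 -12.66] tilt [-0. -0.] F [ 0.3  0.1 -0.2] M [0.04 0.   0.02] gap 22.9
t21.71 cmd -0.5 0.4 -14.5 0 | at [ -0.37   0.47 -14.63] tilt [-0. -0.] F [ 0.6 -0.4 -0.1] M [-0.01 -0.01 -0.01] gap 23.8
t22.02 cmd -0.5 0.4 -16.5 0 | at [ -0.36   0.49 -16.67] tilt [-0. -0.] F [-0.3  0.8 -0.1] M [ 0.   -0.02 -0.04] gap 23.2
t22.34 cmd -0.5 0.4 -18.5 0 | at [ -0.37   0.48 -18.62] tilt [-0. -0.] F [ 0.1 -0.3 -0.6] M [-0.01 -0.02  0.02] gap 23.4
t22.66 cmd -0.5 0.4 -20.5 0 | at 
[... 473 characters left out ...]
 0 | at [ -0.35   0.49 -28.65] tilt [-0. -0.] F [-0.8  0.6 -0.7] M [ 0.06  0.03 -0.04] gap 23.5
t24.24 cmd -0.5 0.4 -30.5 0 | at [ -0.36   0.48 -30.64] tilt [-0. -0.] F [-0.   0.3  0.3] M [-0.05  0.02  0.03] gap 23.2
t24.56 cmd -0.5 0.4 -32.5 0 | at [ -0.38   0.49 -32.64] tilt [-0. -0.] F [ 0.4  1.1 -0.7] M [ 0.    0.02 -0.03] gap 23.7
t24.88 cmd -0.5 0.4 -34.5 0 | at [ -0.36   0.5  -34.63] tilt [-0. -0.] F [ 0.2 -0.  -0.4] M [-0.02  0.03  0.  ] gap 23.5
t25.19 cmd -0.5 0.4 -36.5 0 | at [ -0.37   0.51 -36.62] tilt [-0. -0.] F [ 0.   0.4 -0.6] M [-0.04  0.01 -0.06] gap 23.3
t25.51 cmd -0.5 0.4 -38.5 0 | at [ -0.35   0.51 -38.65] tilt [-0. -0.] F [ 1.   0.6 -0.2] M [ 0.03  0.   -0.04] gap 23.3
```

Clean slide with no side load. I seat the collar in small steps until the vertical force rises.

Run:
```python
from h import *
load(); d,e,h,th=json.load(open("de.json"))
while h>-42.5:
    h-=.3
    F=go(d,e,h,0,.006,corr=False)
    if F[2]>4.5 or np.linalg.norm(F)>12: break
json.dump([d,e,h,0],open("de.json","w"))
c=robot.capture("side"); save(c,"side6",(200,170,330,290),5)
```

```text
t25.76 cmd -0.5 0.4 -38.8 0 | at [ -0.44   0.41 -38.81] tilt [0. 0.] F [-0.4  0.9 -1.8] M [-0.02  0.02  0.03] gap 23.2
t26.01 cmd -0.5 0.4 -39.1 0 | at [ -0.42   0.41 -39.13] tilt [-0. -0.] F [ 0.4  0.8 -0.4] M [ 0.   -0.02 -0.03] gap 23.3
t26.26 cmd -0.5 0.4 -39.4 0 | at [ -0.43   0.44 -39.44] tilt [-0. -0.] F [ 0.6  0.6 -0.6] M [ 0.    0.01 -0.01] gap 23.3
t26.51 cmd -0.5 0.4 -39.7 0 | at [ -0.39   0.46 -39.77] tilt [-0. -0.] F [-0.8  0.2  0.5] M [-0.04 -0.01 -0.02] gap 23.5
t26.76 cmd -0.5 0.4 -40.0 0 | at [ -0.45   0.37 -39.88] tilt [0. 0.] F [-0.2  0.9 -0. ] M [0.04 0.08 0.01] gap 23.3
t27.01 cmd -0.5 0.4 -40.3 0 | at [ -0.46   0.37 -39.92] tilt [0. 0.] F [0.5 1.1 5.4] M [ 0.15  0.44 -0.  ] gap 23.3
```

View pics/side6.png

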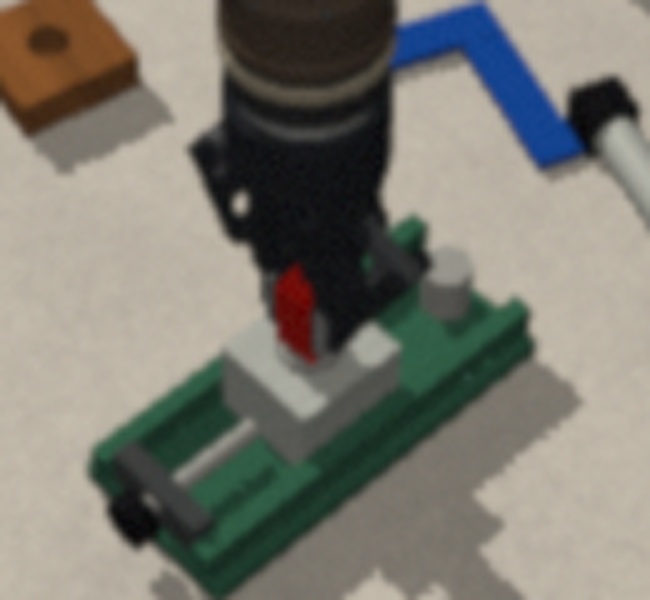

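The collar contacts at −39.9 mm, as expected for 40 mm, and the view shows it down on the block. I release and retreat.

Run:
```python
from h import *
import pickle
robot.grip(0.06); s=robot.get_state(); print(s["t"],s["finger_gap"],s["contact_force"],s["tcp_pos"])
robot.servo_line(s["tcp_pos"]+[0,0,.10],max_speed=.06)
s=robot.get_state(); print(s["t"],s["contact_force"])
robot.reach(np.array([.50,.02,.22]),R.from_matrix(down(YAW)).as_rotvec())
D={}
for n in("side","top","wrist"):
    D[n]=c=robot.capture(n)
    h=cv2.cvtColor(c["color"],cv2.COLOR_RGB2HSV); H,S,V=[h[...,i].astype(int) for i in range(3)]
    print(n,cents(((H<5)|(H>172))&(S>150)&(V>60),8))
pickle.dump(D,open("fin.pkl","wb"))
print(robot.get_state()["t"])
save(D["side"],"side7",(200,170,330,290),5); save(D["top"],"top7",None,1.5)
print("expect grip mid", [proj(D[n],B+[0,0,.030]) for n in("side","top")])
```

```text
27.5 0.059843485392437994 [-0.0757708   0.15529655  0.23115916] [ 0.54771844 -0.12616688  0.07577479]
29.3167 [0.19885907 0.17523061 0.80590137]
side [(array([256, 223,  13,  19, 181], dtype=int32), array([261.59116022, 231.51933702]))]
top [(array([291, 191,   9,   8,  49], dtype=int32), array([294.97959184, 194.30612245]))]
wrist [(array([  36,  159,   58,   37, 1633], dtype=int32), array([ 63.55419473, 177.41579914]))]
30.15
expect grip mid [array([261.13020204, 230.97415059]), array([294.6563488 , 194.07753274])]
```

View pics/side7.png

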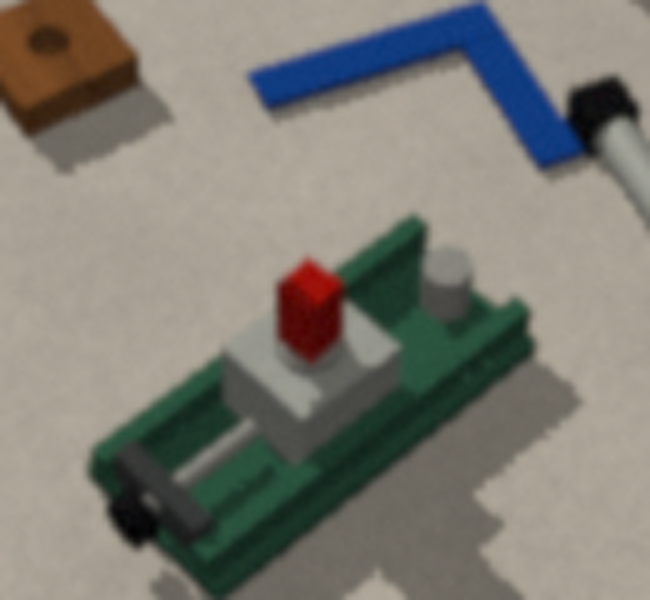

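View pics/top7.png

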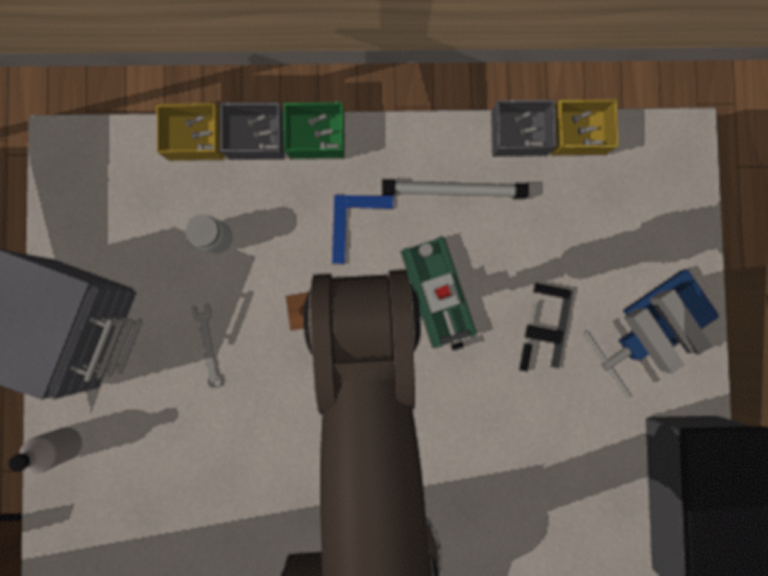

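The pin stands upright with its collar on the block. The grip is within 1 px of its predicted position in both views, the bystanders in view are where they were, and the robot is clear.

```bash
python3 -c "
from rig import robot
print(robot.job_done(), robot.get_state()['t'])"
```

```text
the job is handed in; nothing more can be done
the job is handed in; nothing more can be done
```

The pivot pin is in the die block's bore, upright, with its collar on the block. I released it, moved the arm clear and handed the job in at about 30 s.

- **Method:** I located the pin and bore with the wrist camera and lifted the pin from its stand. With the pin leaned 15°, I eased its lower edge about 4.4 mm into the bore and felt the walls. I then stood it upright with the edge still inside and slid it down.
- **Forces:** The felt forces stayed at or below about 6 N throughout, including about 5.4 N when the collar seated.
- **Seating check:** The collar met the block at 39.9 mm depth, against the 40 mm shank. After release, the grip was within 1 px of its predicted position in the side and top views.
- **Bystanders:** In the last top view the other items looked unmoved by eye. The arm hid the brass spacer ring in that view, so I did not recheck it. The gripper never went near it below about 0.14 m.
- **Disagreements:** The first side-camera estimate of the bore was about 5 mm from the wrist estimate, because I picked that pixel by eye. I used the wrist value, and the wall feel put the bore within about 0.5 mm of it.

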